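Clamp the canvas-rest bar with a U-bolt

TASK

Take the U-bolt out of its wooden rest, pass both its legs down around the steel bar and through the two holes of the flange plate under the bar, and use it to press the bar down fully home in its cradles; then let go and leave the U-bolt sitting on the bar. Feel for the holes gently: nothing on the mount may be pushed harder than 35 N, and the paint pots, brush and other studio things stay where they are.

Things in the scene. Friction and masses are not known exactly. Their poses are not given: they have to be found in the camera images.
- ubolt_head (a point): Centre of the U-bolt's grip head, an aluminium block 16 (x) x 36 (y) x 40 (z) mm on top of the bend. Below this point: head's underside 20 mm, inside of the bend 24 mm, leg tips 79 mm. Same after a half turn. It starts legs down in the rest's slot with its head standing on the rest's top; lift it over 65 mm to clear the slot.
- ubolt: The same U-bolt: steel rod of 8 mm diameter, legs at y = -17 and +17 mm pointing to -z, U in its y-z plane; leg tips taper to 6 mm over the last 4 mm. Origin at the centre of the bend, 37 mm below the head's centre. 0.1 to 0.2 kg.
- rest: Fixed wooden rest, 60 (x) x 76 (y) x 65 mm tall, with a slot 10.5 mm wide along its y axis; origin under its centre, on the table.
- mount: Fixed plywood board 220 (x) x 110 (y) x 12 mm, origin under its centre, on the table. It carries the bar (along its x axis, over y = 0) in two forked cradles at x = -85 and +85 mm, 75 mm high, and the flange plate between them. When the U-bolt is home its head's centre is 104 mm above the table (109 on the raised bar, 129 with its leg tips on the plate's top).
- plate_mid (a point): Fixed point of the mount at x = y = 0, 50 mm above the table, level with the top of the aluminium flange plate, 110 (x) x 90 (y) x 8 mm. The plate has two through holes of 11 mm at y = -17 and +17. It was clamped by hand: both holes lie at the same x, between -20 and +20 mm from here, NOT measured (look or feel). It does not yield. 30 mm free below.
- bar_mid (a point): Middle of the round steel bar's axis: 22 mm diameter, 210 mm long, along the mount's x. 74 mm above the table raised, 69 mm when home. Its end at x = +112 mm has two upright pins reaching 114 mm above the table.
- bar (a joint): How far the bar has been pressed down: 0 as it starts (raised), 0.005 m fully home. It sits tight in rubber: it moves down at about 9 N, goes no further than home, and stays where it is left.
- squeeze: Bystander, leave alone: terracotta squeeze bottle, diameter 38, 130 tall; origin under its centre (mm).
- brush: Bystander, leave alone: paint brush lying on the table, 170 long (mm).
- pot_a: Bystander, leave alone: blue paint pot, diameter 68, 60 tall; origin under its centre (mm).
- pot_b: Bystander, leave alone: white paint pot, diameter 68, 60 tall; origin under its centre (mm).
- scraper: Bystander, leave alone: flat scraper lying on the table, 200 long (mm).
- cup: Bystander, leave alone: white cup, diameter 72, 85 tall; origin under its centre (mm).
- dish: Bystander, leave alone: white shallow bowl, diameter 110, 30 tall; origin under its centre (mm).
Mind the look-alikes: they are no part of the job. What is shaped like the ubolt but green is not meant.

How it is judged (in metres and radians):
On the way, in this order (a step that is already met when the one before it is completed fails the run):
1. the U-bolt is lifted clear of its rest (height (world z) of ubolt_head above 0.145 m), for 0.1 s.
2. both legs are in the plate's holes, at least 8 mm deep (z of ubolt_head in the frame of mount below 0.121 m and angle between the z axis of ubolt and the z axis of mount, either way round below 0.12 rad and x of ubolt_head in the frame of mount between -0.028 and 0.028 m and y of ubolt_head in the frame of mount between -0.008 and 0.008 m), for 0.1 s.
At the end, for the whole second after the job is handed in: Bar at least 4 of 5 mm down; U-bolt upright (within 0.12 rad), both legs through the holes, head centre less than 106.5 mm above the mount's underside, within 25 mm of the mount's middle along the bar and 6 mm across it; released and at rest (value of joint bar above 0.004 m and z of ubolt_head in the frame of mount below 0.1065 m and angle between the z axis of ubolt and the z axis of mount, either way round below 0.12 rad and x of ubolt_head in the frame of mount between -0.025 and 0.025 m and y of ubolt_head in the frame of mount between -0.006 and 0.006 m and linear speed of ubolt below 0.02 m/s); the robot touches nothing.
It fails at once if the mount (board, plate, bar) is pushed harder than 35 N (contact force between mount and anything else above 35 N).
It fails at once if a bystander is moved more than 25 mm (distance of any of squeeze, brush, pot_a, pot_b, scraper, cup, dish from where it was at the start of the episode above 0.025 m).
It also fails if it takes over 72 s, if anything falls off the work surface, if the arm or the gripper's body presses on something with over 40 N, if the wrist force passes 120 N, or if a joint passes its speed limit or range.

ROBOT

A 7-joint arm with a two-finger parallel gripper is mounted at the origin on the work surface. World frame = base frame: x ahead of the robot, y to its left, z up, the work surface at z = 0. Lengths are in mm, angles in rad, forces in N, time in s.
With the tool pointing down it reaches from about 425 to 875 mm from the base axis. Payload 9.9 kg.
Tool frame: the origin (TCP) lies at the very end of the fingers, on their centre line; the grasp point (between the pads) lies behind it (arm.grip_point_offset is the z of the grasp point in the tool frame, in mm); z points along the fingers, y is the direction in which the jaws open and shut (so a half turn about z gives the same grasp; the last joint's range is limited). The gripper opens to 85 mm and grips with 20 to 120 N. Pads are 22 mm wide; open, the fingers measure 114 mm over their backs; the gripper's body (76 mm by 85 mm) begins 54 mm behind the grasp point. The pads swing forward as they close: fully open they stand 13 mm farther back than shut.
Start: joints at [1.257, 0.576, 0.025, 1.437, -0.015, 1.129, -0.057], TCP at [153.758, -657.257, 192.389] pointing down, gripper open.
Joint ranges: [-2.76, 2.76], [-0.34, 2.15], [-1.52, 1.57], [0.19, 2.46], [-1.09, 4.23], [0.17, 1.99], [-2.82, 2.82]. Speed limits (rad/s): [2.22, 2.22, 3.01, 3.01, 3.14, 3.14, 3.14].

INTERFACE

Orientations are given as a unit quaternion [x, y, z, w].
In Python, from rig import arm, optics, nets gives the robot as it stands.
- The arm moves only by the shell command python3 -m handwheel 'ROWS' [FORCE]. ROWS is JSON, one flat list of numbers, 7 for each row, row after row: the shift along the tool's x, y, z in cm, then the turn, a rotation vector about the tool's x, y, z in degrees, then the closure in counts, from 0 (fully open) to 255 (shut). In form: [dx, dy, dz, ax, ay, az, claw, dx, dy, dz, ax, ay, az, claw, ...]. A call has 1 to 5 rows; each row shifts and turns the commanded pose from where the row before left it, along the tool's axes as they then stand; what a row does not reach is not made up. A row lasts 1/8 s, in which the tool goes at most 62.5 mm and 10.7 degrees, less where a joint would pass 70% of its speed; a pose out of reach is approached as far as the arm can. A call is refused whole if a number of a shift passes 6.25 or a number of a turn 10.7, either way. A call with a gripper value outside its range is refused whole. The fingers move at their own pace and stop on an object; FORCE is the grip in N (left out, the last holds). Time passes only in rows, so rows that do not move let the fingers close. It gives the time, the measured TCP pose, the force and the opening at its end, in the units of the state.
- arm.get_obs(): the state, without advancing time (a new reading comes with each control period).
- optics.camera(name): name is "scene" or "top"; returns a dict with "frame" (420x560x3 uint8, red, green, blue), "mtx" (3x3 intrinsics, pixels), "rvec" (rotation vector, rad) and "tvec" (3), from world to camera coordinates, as OpenCV has them. Camera axes: x right, y down, z forward; pixel columns grow to the right and rows downward; lengths in mm; the calibration is good to about 2 mm. A picture is of the moment at which its call begins. There is no depth.
- arm.sign_off(): hands the job in, once; it reports no verdict.
Trained networks look in a picture, given as the dict that the camera call returned (one of the last four; its "shot" number tells which), for a name from the list of things; names that differ only in an ending like _2 or _b are one class to them, and where a whole thing is asked for, a point or a joint stands for the part that bears it (a point fixed in the world has none). Each returns a list of dicts, best first, with "confidence" (0 to 1); they miss things now and then, are a little off and sometimes report something else, mostly with a low value. They report only what shows in the picture. A call takes as long as a camera call. They do not tell look-alikes from the thing itself.
- nets.spot_in(picture, query): "bbox" ([centre column, centre row, width, height] as shares, 0 to 1, of the picture: columns of its width, rows of its height, round what is visible of it).
- nets.trace(picture, query): "region" (420x560 bool, what is visible of it) and "bbox" ([centre column, centre row, width, height] as shares, 0 to 1, of the picture: columns of its width, rows of its height, round what is visible of it).
The state is a dict: "clock": time; "joint_pos": joint angles; "qd": joint speeds; "joint_efforts": joint torques, N m; "tcp_pos": TCP position; "ee_rot": TCP orientation; "wrist_force": force on the tool from outside, world axes, zero at the start; "ft_torque": the same for the moment, N m; "grip_width": finger opening in mm.
Only numpy, scipy, OpenCV 4.12 (cv2) and the standard library are available. Lean on these libraries where they do the work, as an engineer would, in place of code of your own. Each camera call takes 0.05 s, during which the arm holds its last target.

## Working session

There is one attempt and no reset: what is moved stays moved. The work goes in short steps, Python scripts to look and compute and a shell command to move; the robot and the scene stay as the last step left them, time stands still between calls to the robot, and variables do not carry over. Pictures are saved under pics/ and viewed, and the job is handed in when it is done.

```bash
ls; mkdir -p pics; python3 - <<'E'
from rig import arm, optics, nets
import cv2
o=arm.get_obs(); print({k:(v if not hasattr(v,'round') else v) for k,v in o.items()}); print(arm.grip_point_offset)
for n in ["scene","top"]:
    p=optics.camera(n); cv2.imwrite(f"pics/{n}0.png",cv2.cvtColor(p["frame"],cv2.COLOR_RGB2BGR)); print(n,p["mtx"],p["rvec"],p["tvec"])
    for q in ["ubolt","ubolt_head","rest","mount","bar","plate_mid"]:
        try: print(q,[(round(d["confidence"],2),[round(float(a)*b,1) for a,b in zip(d["bbox"],[560,420,560,420])]) for d in nets.spot_in(p,q)])
        except Exception as e: print(q,e)
E
```

```text
pics
{'clock': 0.0, 'joint_pos': array([ 1.25722711,  0.57653018,  0.02481036,  1.43792988, -0.01501214,
        1.12896801, -0.05648654]), 'qd': array([-0.00104114, -0.00034325,  0.0027557 ,  0.00045768, -0.00109547,
        0.00167696, -0.00113622]), 'joint_efforts': array([ 1.73440807e-03, -7.65759945e+01,  2.25135192e+00, -2.85955739e+01,
        1.55076210e-02,  1.30062384e-02,  9.93030255e-06]), 'tcp_pos': array([ 153.64122639, -656.74926594,  191.53550903]), 'ee_rot': array([ 9.93403647e-01,  1.14666964e-01, -1.22981201e-04, -8.16647372e-04]), 'wrist_force': array([ 0.84317516, -0.30255476, -0.00978661]), 'ft_torque': array([-0.03050609,  0.05391614,  0.01853516]), 'grip_width': 85.38154269095641}
-18.700000000000003
scene [[389.72132398   0.         278.6267353 ]
 [  0.         389.72132398 212.31138267]
 [  0.           0.           1.        ]] [ 2.16873107  1.18211139 -0.43399573] [-401.20121814 -323.49159242 1205.07012887]
ubolt [(0.96, [183.7, 267.2, 30.1, 32.6]), (0.77, [171.4, 222.9, 19.0, 21.9]), (0.76, [134.0, 269.3, 18.2, 43.3]), (0.5, [227.7, 210.0, 39.2, 50.9])]
u
[... 462 characters left out ...]
34.36348736 207.94611871]
 [  0.           0.           1.        ]] [ 2.21668013 -2.16044605  0.08177977] [  55.80887441  631.13072051 1321.25849723]
ubolt [(0.54, [374.5, 278.1, 19.0, 16.4]), (0.5, [367.6, 208.2, 23.9, 14.6]), (0.49, [362.4, 241.9, 22.5, 4.0]), (0.48, [401.7, 227.6, 17.0, 14.7]), (0.45, [248.6, 242.6, 43.7, 93.1])]
ubolt_head [(0.57, [403.9, 227.3, 11.5, 16.9]), (0.54, [366.2, 207.2, 19.7, 13.6]), (0.43, [375.8, 277.5, 10.7, 17.9])]
rest [(0.59, [359.9, 240.8, 34.5, 28.2])]
mount [(0.71, [242.0, 246.1, 64.0, 93.8]), (0.38, [304.0, 176.9, 13.1, 21.5])]
bar [(0.61, [248.6, 242.8, 42.5, 88.3]), (0.39, [359.6, 240.9, 36.5, 29.8])]
plate_mid [(0.89, [244.2, 242.6, 64.1, 99.3])]
```

```bash
python3 - <<'E'
import cv2
a=cv2.imread("pics/scene0.png"); b=cv2.imread("pics/top0.png")
cv2.imwrite("pics/s0c.png",cv2.resize(a[130:310,110:350],None,fx=3.3,fy=3.3,interpolation=cv2.INTER_CUBIC))
cv2.imwrite("pics/t0c.png",cv2.resize(b[160:310,200:420],None,fx=3.6,fy=3.6,interpolation=cv2.INTER_CUBIC))
E
```

```text
(no output)
```

View pics/scene0.png

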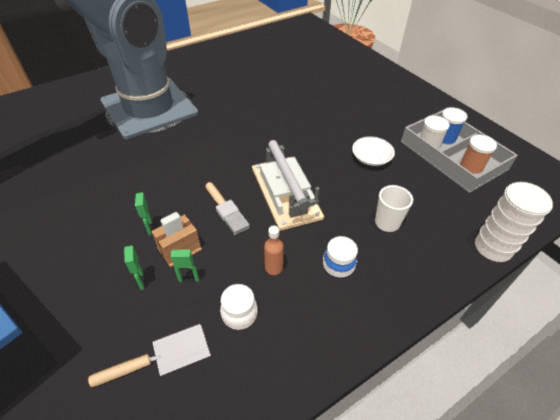

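View pics/top0.png

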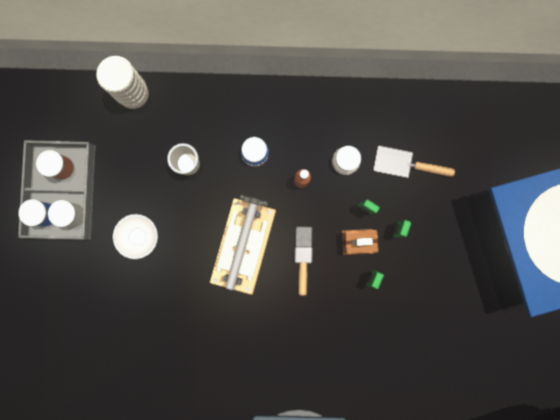

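View pics/s0c.png

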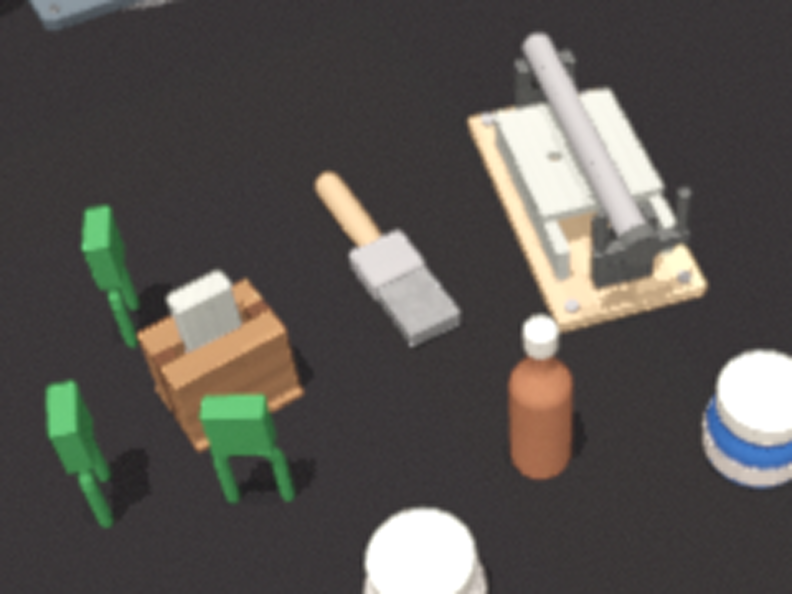

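View pics/t0c.png

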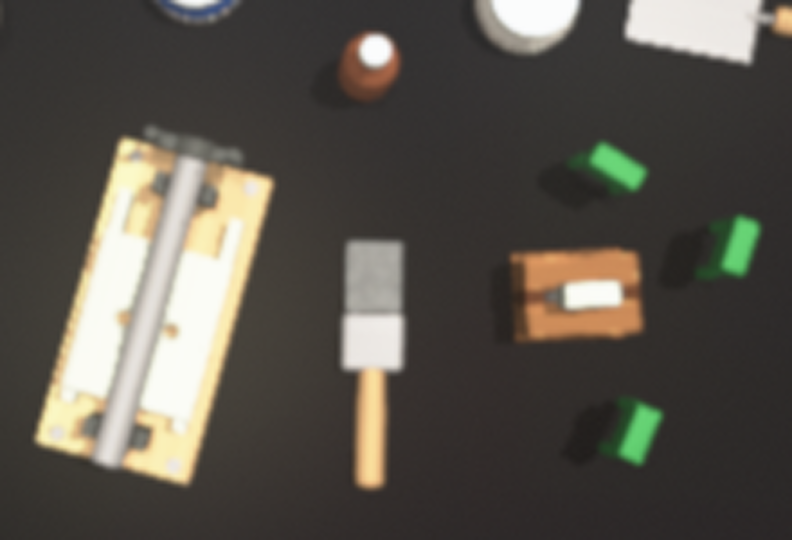

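The U-bolt candidates are the green ones at scene (143,211), (134,266) and (184,262), and the silver head in the wooden rest at scene (173,223), top (364,242). The silver one fits: it isn't green and it stands in the rest. Both enlarged crops confirm it. The plate's holes show in the top view at about (234,248) and (247.5,251.7). Next I'll turn these into positions.

```bash
cat > h.py <<'E'
import numpy as np, cv2
def ray(p,uv):
    R=cv2.Rodrigues(np.array(p["rvec"],float))[0]; t=np.array(p["tvec"],float)
    d=R.T@np.linalg.inv(p["mtx"])@np.array([uv[0],uv[1],1.0]); c=-R.T@t
    return c,d
def onz(p,uv,z):
    c,d=ray(p,uv); return c+d*(z-c[2])/d[2]
def proj(p,X):
    return cv2.projectPoints(np.array(X,float).reshape(-1,3),np.array(p["rvec"],float),np.array(p["tvec"],float),p["mtx"],None)[0].reshape(-1,2)
def save(p,name,box=None,f=1):
    im=cv2.cvtColor(p["frame"],cv2.COLOR_RGB2BGR)
    if box: im=im[box[1]:box[3],box[0]:box[2]]
    cv2.imwrite(name,cv2.resize(im,None,fx=f,fy=f,interpolation=cv2.INTER_CUBIC))
E
python3 - <<'E'
from h import *
from rig import arm,optics,nets
import pickle
T=optics.camera("top");S=optics.camera("scene")
pickle.dump((T,S),open("p.pkl","wb"))
for q in ["rest","mount","bar","ubolt"]:
  for n,p in (("T",T),("S",S)):
    for d in nets.trace(p,q)[:3]:
        m=d["region"].astype(np.uint8); 
        c=cv2.findNonZero(m); r=cv2.minAreaRect(c); print(q,n,round(d["confidence"],2),m.sum(),r)
# head top mask in top
f=T["frame"].astype(int); 
sub=f[225:260,340:385]; m=(sub.min(2)>150); 
print(f[236:249,352:378].min(2))
E
```

```text
rest T 0.62 653 ((359.3778381347656, 240.93441772460938), (23.211793899536133, 34.6274299621582), 87.27368927001953)
rest S 0.64 1123 ((177.24432373046875, 239.61407470703125), (39.32423782348633, 41.297019958496094), 62.59242630004883)
mount T 0.59 3982 ((243.1241912841797, 243.47769165039062), (44.97731018066406, 93.96138763427734), 16.389541625976562)
mount S 0.79 3505 ((287.20306396484375, 183.87063598632812), (91.53150177001953, 53.05166244506836), 66.25050354003906)
bar T 0.74 868 ((245.97640991210938, 243.14315795898438), (27.117000579833984, 93.7138442993164), 9.35297966003418)
bar T 0.74 603 ((254.00003051757812, 152.50001525878906), (27.577163696289062, 26.16295051574707), 45.0)
bar S 0.88 917 ((295.27191162109375, 172.492919921875), (74.84727478027344, 33.739601135253906), 72.12130737304688)
ubolt T 0.68 169 ((368.8758544921875, 205.4630584716797), (19.006181716918945, 10.568092346191406), 34.99202346801758)
ubolt T 0.5 130 ((361.0, 241.0), (6.0, 20.0), 90.0)
ubolt T 0.44 170 ((401.8000183105469, 228.60000610351562), (11.384199142456055, 18.973663330078125), 18.43494987487
[... 1080 characters left out ...]
47 247 247
  247 238 181  98  65  62  60  53]
 [ 84  91  89  90 127 203 237 243 243 243 243 242 242 243 244 243 243 243
  243 233 177 110  86  82  75  61]
 [ 73  76  77  84 123 195 228 232 230 228 222 218 215 217 216 212 210 211
  210 194 150 107  95  91  85  67]
 [ 70  68  70  73 100 152 178 182 177 170 156 146 142 140 139 134 131 131
  131 125 107  93  91  90  85  70]
 [ 71  69  68  68  75  92 101 103 103 101  97  92  91  91  92  91  91  92
   92  92  90  89  89  89  85  71]
 [ 80  79  79  79  78  78  78  78  83  85  88  88  87  87  88  89  89  90
   90  89  90  90  90  90  86  73]
 [ 89  88  88  88  88  88  87  88  88  90  90  90  90  90  90  90  90  90
   90  91  90  90  90  90  88  77]]
```

```bash
python3 - <<'E'
from h import *
import pickle
T,S=pickle.load(open("p.pkl","rb"))
g=T["frame"].astype(float).min(2)
w=np.clip(g[235:249,353:376]-110,0,135); vv,uu=np.mgrid[235:249,353:376]
mu=np.array([(w*uu).sum(),(w*vv).sum()])/w.sum()
P=[onz(T,(u,v),105)[:2] for u,v in zip(uu.ravel(),vv.ravel())]; P=np.array(P);W=w.ravel()
c=(P*W[:,None]).sum(0)/W.sum(); C=np.cov(P.T,aweights=W); e,v=np.linalg.eigh(C)
print("head px",mu,"world",c,"long",v[:,1],np.degrees(np.arctan2(v[1,1],v[0,1])),np.sqrt(e*12))
cc=lambda x,y:((x+.5)/3.6-.5+200,(y+.5)/3.6-.5+160)
R=[onz(T,cc(*q),65)[:2] for q in [(512,256),(638,250),(642,330),(516,338)]]; print("rest top corners",np.round(R,1),np.mean(R,0))
B=np.array([onz(T,cc(*q),12)[:2] for q in [(122,138),(273,178),(190,485),(37,440)]]); print("board",B.round(1),B.mean(0),np.linalg.norm(B-np.roll(B,-1,0),axis=1))
d=(B[0]+B[1]-B[2]-B[3]);print("board yaw",np.degrees(np.arctan2(d[1],d[0])))
for q in [(123,317),(171,330)]: print("hole",onz(T,cc(*q),50))
# bar ends top: edges
for q in [(190,160),(112,455)]: print("bar",onz(T,cc(*q),80))
# scene check
h=np.array([c[0],c[1],85]); print("head in scene",proj(S,h), "boardT",proj(S,[*B.mean(0),12]))
save(S,"pics/s1.png",(255,135,335,230),7)
save(T,"pics/t1.png",(205,195,280,295),6)
save(S,"pics/s1h.png",(145,200,205,265),8)
E
```

```text
head px [364.25170118 241.24167703] world [ 550.7071     -137.32513721] long [-0.0810247   0.99671209] 94.64746801418777 [16.49196852 35.79460197]
rest top corners [[ 575.2  -89.5]
 [ 581.4 -174.4]
 [ 527.7 -177.8]
 [ 520.2  -93.1]] [ 551.11385678 -133.67599399]
board [[652.7 179.7]
 [627.3  72.7]
 [411.9 124.9]
 [440.3 232.3]] [533.05425383 152.39979383] [109.93050923 221.55875261 110.99061441 218.79738675]
board yaw -13.767927098316557
hole [527.42600412 172.35450754  50.        ]
hole [519.45272324 139.50271276  50.        ]
bar [633.28674238 128.71855449  80.        ]
bar [436.56843195 174.64924791  80.        ]
head in scene [[172.04697205 224.64563118]] boardT [[285.55897087 189.83198009]]
```

View pics/s1.png

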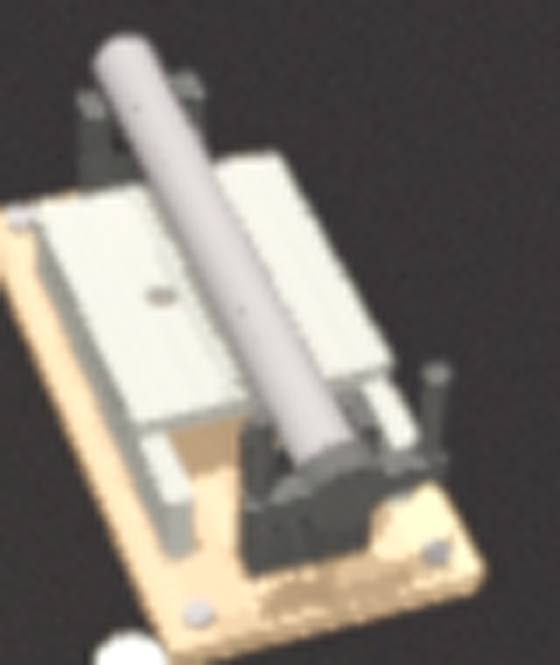

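View pics/t1.png

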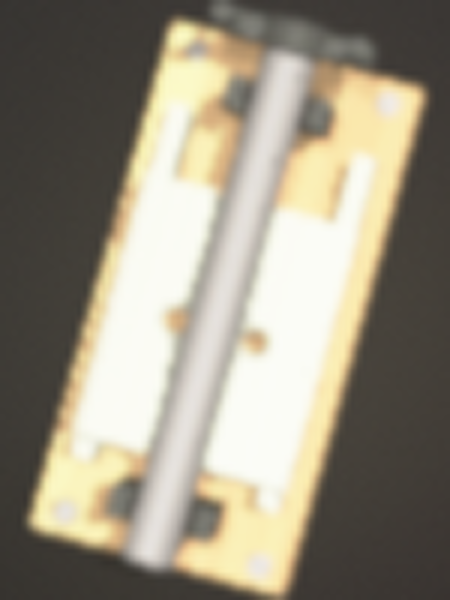

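View pics/s1h.png

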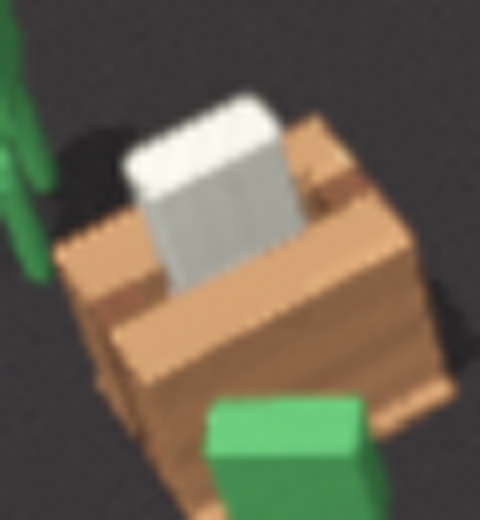

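```bash
cat >> h.py <<'E'
from scipy.spatial.transform import Rotation as Ro
def yaw(q):
    y=Ro.from_quat(q).as_matrix()[:,1]; return np.degrees(np.arctan2(y[1],y[0]))  # world angle of jaw axis
def plan(tgt,jaw,n,o=None):
    from rig import arm
    o=o or arm.get_obs(); p=np.array(o["tcp_pos"],float); R=Ro.from_quat(o["ee_rot"]).as_matrix()
    a=yaw(o["ee_rot"]); R1=Ro.from_euler('z',jaw,degrees=True).as_matrix()@np.array([[0,1,0],[1,0,0],[0,0,-1.0]])
    rv=Ro.from_matrix(R.T@R1).as_rotvec(degrees=True)
    print("pos",p.round(1),"jaw",round(a,2),"tilt",np.degrees(np.arccos(-R[2,2])).round(2),"rotvec",rv.round(2))
    for i in range(n):
        Ri=R@Ro.from_rotvec(rv*i/n,degrees=True).as_matrix()
        s=Ri.T@((np.array(tgt)-p)/n)/10
        print(s.round(2),(rv/n).round(2))
E
python3 -c "
from h import *
plan((310,-380,250),-36,6)"
```

```text
pos [ 153.8 -657.3  192.4] jaw -76.83 tilt 0.0 rotvec [ -0.    -0.   -40.83]
[ 3.59 -3.91 -0.96] [-0.   -0.   -6.81]
[ 4.03 -3.45 -0.96] [-0.   -0.   -6.81]
[ 4.41 -2.95 -0.96] [-0.   -0.   -6.81]
[ 4.73 -2.41 -0.96] [-0.   -0.   -6.81]
[ 4.98 -1.83 -0.96] [-0.   -0.   -6.81]
[ 5.16 -1.23 -0.96] [-0.   -0.   -6.81]
```

```bash
python3 -m handwheel '[3.6,-3.9,-1,0,0,-6.8,0, 4.0,-3.45,-1,0,0,-6.8,0, 4.4,-2.95,-1,0,0,-6.8,0, 4.7,-2.4,-1,0,0,-6.8,0, 5.0,-1.8,-1,0,0,-6.8,0]' 60
python3 -c "
from h import *
plan((550.7,-137.3,190),4.4,8)"
```

```text
clock: 1.82
tcp_pos: [284.8, -425.3, 243.0]
ee_rot: [0.916, 0.402, 0.0, 0.0]
wrist_force: [1.5, -0.6, 0.7]
grip_width: 85.4
pos [ 284.8 -425.3  243. ] jaw -42.61 tilt 0.04 rotvec [ 3.000e-02  3.000e-02 -4.701e+01]
[4.9  0.01 0.66] [ 0.    0.   -5.88]
[4.87 0.51 0.66] [ 0.    0.   -5.88]
[4.8  1.01 0.66] [ 0.    0.   -5.88]
[4.67 1.49 0.66] [ 0.    0.   -5.88]
[4.49 1.96 0.66] [ 0.    0.   -5.88]
[4.27 2.41 0.66] [ 0.    0.   -5.88]
[4.   2.84 0.66] [ 0.    0.   -5.88]
[3.68 3.23 0.66] [ 0.    0.   -5.88]
```

```bash
python3 -m handwheel '[4.9,0,0.66,0,0,-5.9,0, 4.87,0.5,0.66,0,0,-5.9,0, 4.8,1.0,0.66,0,0,-5.9,0, 4.67,1.5,0.66,0,0,-5.9,0, 4.5,1.95,0.66,0,0,-5.9,0]'
python3 -m handwheel '[4.27,2.4,0.66,0,0,-5.9,0, 4.0,2.85,0.66,0,0,-5.9,0, 3.7,3.2,0.66,0,0,-5.7,0, 0,0,0,0,0,0,0]'
python3 -c "
from h import *
plan((550.7,-137.3,140),4.4,1)
from rig import optics
S=optics.camera('scene'); save(S,'pics/s2.png',(90,120,290,300),4)"
```

```text
clock: 2.45
tcp_pos: [451.7, -245.9, 209.5]
ee_rot: [0.783, 0.621, 0.0, 0.0]
wrist_force: [1.0, -0.1, -0.1]
grip_width: 85.1
clock: 2.95
tcp_pos: [552.3, -134.6, 189.1]
ee_rot: [0.678, 0.735, 0.001, -0.001]
wrist_force: [-0.1, -1.0, 0.2]
grip_width: 85.1
pos [ 552.3 -134.6  189.1] jaw 4.56 tilt 0.15 rotvec [ 0.05 -0.14  0.16]
[-0.27 -0.18  4.91] [ 0.05 -0.14  0.16]
```

View pics/s2.png

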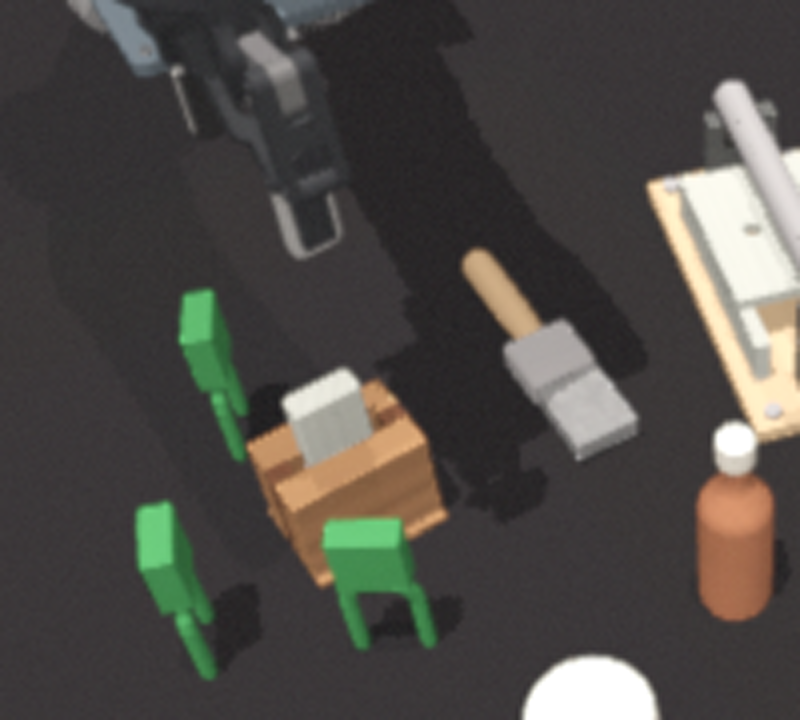

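```bash
python3 - <<'E'
from h import *
import pickle
T,S=pickle.load(open("p.pkl","rb"))
f=T["frame"].astype(int); m=((f[:,:,1]-f[:,:,0]>50)).astype(np.uint8)
n,l,st,c=cv2.connectedComponentsWithStats(m)
print(proj(T,(550.7,-137.3,105)))
for i in range(1,n):
    if st[i][4]>40:
        r=cv2.boxPoints(cv2.minAreaRect(cv2.findNonZero((l==i).astype(np.uint8))))
        print(c[i],[onz(T,q,99)[:2].round(0) for q in r])
E
```

```text
[[364.24129688 241.24388668]]
[371.03448276 205.87068966] [array([ 638., -133.]), array([ 653., -142.]), array([ 633., -174.]), array([ 618., -164.])]
[405.00819672 227.93442623] [array([ 569., -220.]), array([ 605., -232.]), array([ 600., -249.]), array([ 564., -237.])]
[377.12295082 279.95081967] [array([ 447., -154.]), array([ 481., -168.]), array([ 474., -185.]), array([ 441., -171.])]
```

```bash
python3 -m handwheel '[-0.27,-0.18,3,0,0,0.2,110, 0,0,3,0,0,0,110, 0,0,0,0,0,0,110]'
python3 -c "
from h import *
from rig import optics
plan((550.7,-137.3,72),4.4,1)
for n in ('scene','top'):
  S=optics.camera(n); save(S,f'pics/{n}3.png',(110,150,230,260) if n=='scene' else (300,180,420,290),5)"
```

```text
clock: 3.38
tcp_pos: [546.4, -143.0, 128.2]
ee_rot: [0.683, 0.73, -0.001, -0.001]
wrist_force: [0.2, -0.2, 0.7]
grip_width: 48.7
pos [ 546.4 -143.   128.2] jaw 3.83 tilt 0.23 rotvec [-0.23 -0.01 -0.57]
[0.54 0.49 5.62] [-0.23 -0.01 -0.57]
```

View pics/scene3.png

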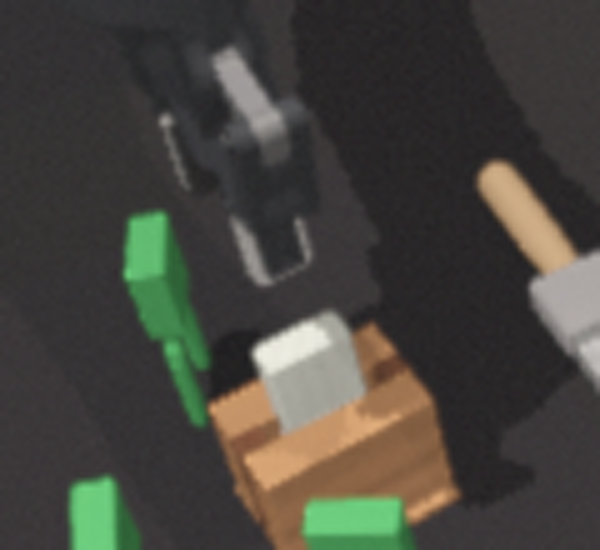

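View pics/top3.png

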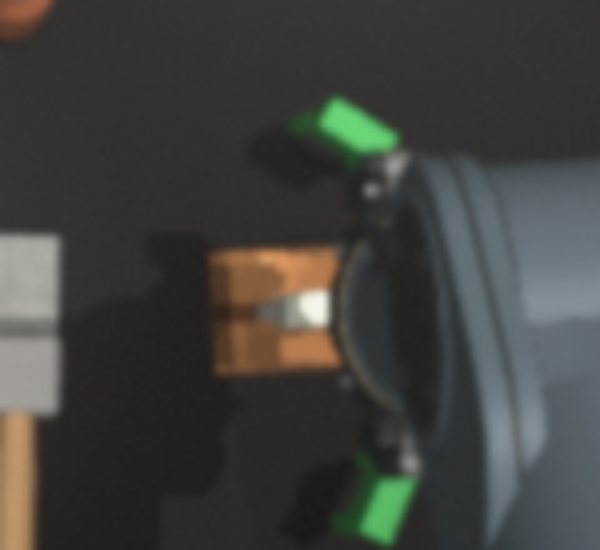

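```bash
python3 -m handwheel '[0,0,0,0,0,0,110, 0,0,0,0,0,0,110]'
python3 -c "
from h import *
plan((550.7,-137.3,72),4.4,1)"; python3 -m handwheel '[0,0,0,0,0,0,110]'
```

```text
clock: 3.72
tcp_pos: [549.1, -141.9, 130.6]
ee_rot: [0.682, 0.731, 0.0, 0.001]
wrist_force: [-0.2, -0.6, -0.0]
grip_width: 48.7
pos [ 549.1 -141.9  130.6] jaw 3.95 tilt 0.09 rotvec [ 0.09  0.03 -0.45]
[0.45 0.18 5.86] [ 0.09  0.03 -0.45]
clock: 3.85
tcp_pos: [548.8, -141.7, 130.1]
ee_rot: [0.682, 0.731, 0.0, 0.0]
wrist_force: [-0.6, -0.8, -0.0]
grip_width: 48.5
```

```bash
python3 -m handwheel '[0.45,0.18,1.5,0,0,-0.45,110, 0,0,1.5,0,0,0,110, 0,0,0,0,0,0,110, 0,0,0,0,0,0,110]'
python3 -c "
from h import *
from rig import optics
plan((550.7,-137.3,72),4.4,1)
for n in ('scene',):
  S=optics.camera(n); save(S,f'pics/{n}4.png',(110,150,230,260) if n=='scene' else (300,180,420,290),5)"
```

```text
clock: 4.35
tcp_pos: [550.1, -137.0, 99.4]
ee_rot: [0.679, 0.734, -0.0, -0.0]
wrist_force: [0.3, 0.1, 0.2]
grip_width: 48.5
pos [ 550.1 -137.    99.4] jaw 4.42 tilt 0.03 rotvec [-0.03 -0.01  0.02]
[-0.04  0.06  2.74] [-0.03 -0.01  0.02]
```

View pics/scene4.png

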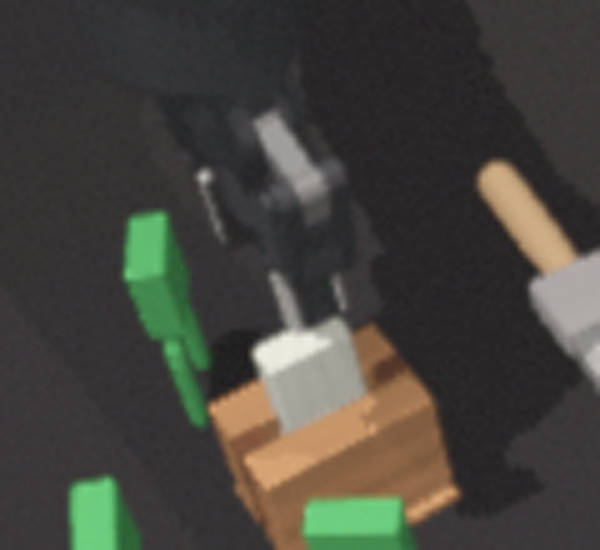

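```bash
python3 - <<'E'
from h import *
import pickle
T,S=pickle.load(open("p.pkl","rb"))
for X in [(550,-137,99),(574,-135,105),(526,-139,105),(574,-135,140),(526,-139,140),(550,-137,85),(650,-137,85),(550,-37,85)]:
    print(X,((proj(S,X)-[110,150]+.5)*5).round())
E
```

```text
(550, -137, 99) [[306. 352.]]
(574, -135, 105) [[332. 380.]]
(526, -139, 105) [[275. 306.]]
(574, -135, 140) [[314. 321.]]
(526, -139, 140) [[256. 247.]]
(550, -137, 85) [[313. 374.]]
(650, -137, 85) [[418. 547.]]
(550, -37, 85) [[534. 276.]]
```

```bash
python3 - <<'E'
from h import *
from rig import optics,arm
S=optics.camera('scene'); save(S,'pics/s5.png',(135,165,205,240),8)
T=optics.camera('top'); save(T,'pics/t5.png',(320,190,420,290),7)
print((proj(T,(550,-137,99))-[320,190]+.5)*7, -cv2.Rodrigues(S["rvec"])[0].T@S["tvec"])
E
```

```text
[[309.2212978  364.38825467]] [1085.56101538 -234.0580026   696.11592181]
```

View pics/s5.png

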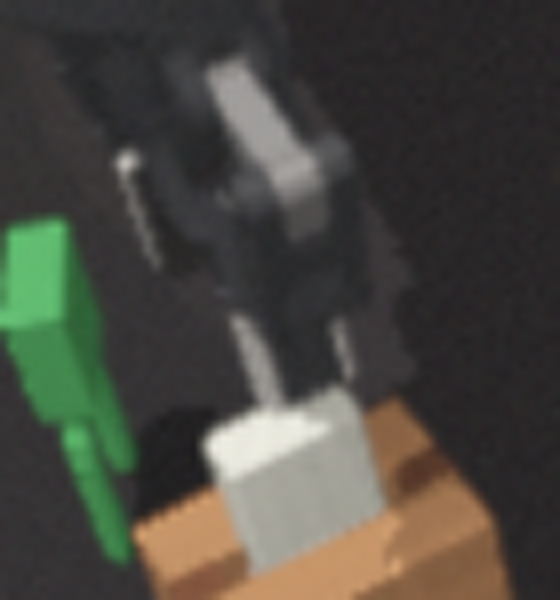

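View pics/t5.png

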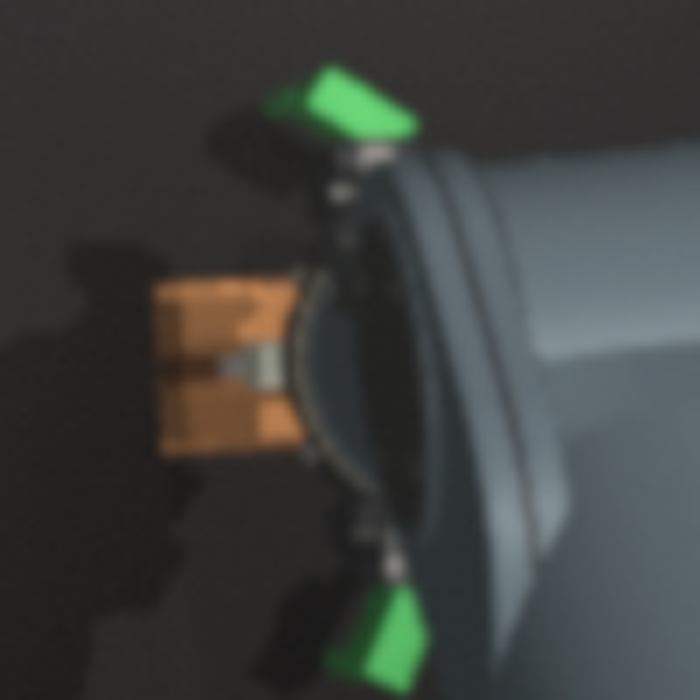

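```bash
python3 -m handwheel '[0,0,1,0,0,0,110, 0,0,1,0,0,0,110, 0,0,0,0,0,0,110, 0,0,0,0,0,0,110]'
python3 - <<'E'
from h import *
from rig import optics,arm
S=optics.camera('scene'); save(S,'pics/s6.png',(135,165,205,240),8)
E
```

```text
clock: 5.0
tcp_pos: [550.1, -137.0, 79.5]
ee_rot: [0.679, 0.734, -0.0, -0.0]
wrist_force: [0.5, -0.1, 1.6]
grip_width: 48.3
```

View pics/s6.png

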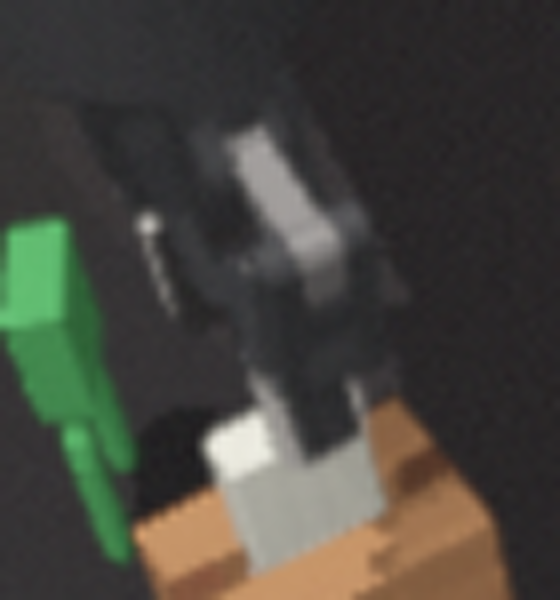

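```bash
python3 -m handwheel '[0,0,0.7,0,0,0,110, 0,0,0,0,0,0,110, 0,0,0,0,0,0,180, 0,0,0,0,0,0,180, 0,0,0,0,0,0,180]' 40
python3 - <<'E'
from h import *
from rig import optics,arm
S=optics.camera('scene'); save(S,'pics/s7.png',(135,165,205,240),8)
E
```

```text
clock: 5.68
tcp_pos: [550.2, -137.0, 72.7]
ee_rot: [0.679, 0.734, 0.0, 0.0]
wrist_force: [-0.5, 0.2, 0.7]
grip_width: 25.3
```

View pics/s7.png

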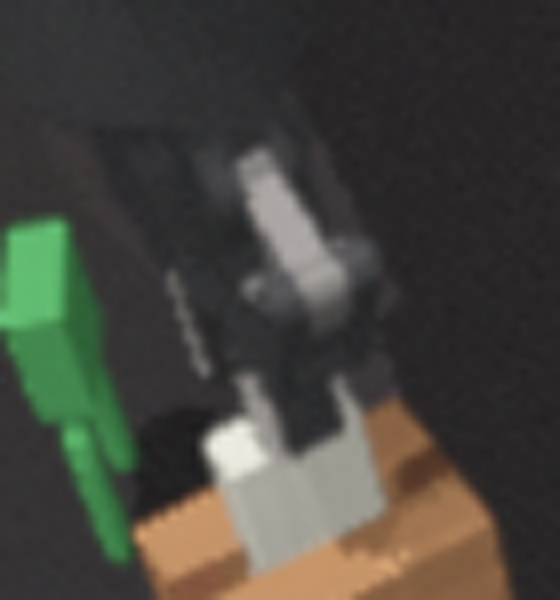

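```bash
python3 -m handwheel '[0,0,0,0,0,0,255, 0,0,0,0,0,0,255, 0,0,0,0,0,0,255, 0,0,0,0,0,0,255]' 40
python3 - <<'E'
from h import *
from rig import optics,arm
S=optics.camera('scene'); save(S,'pics/s8.png',(135,165,205,240),8)
E
```

```text
clock: 6.22
tcp_pos: [550.1, -137.1, 72.6]
ee_rot: [0.679, 0.734, -0.0, -0.0]
wrist_force: [0.7, -0.4, 0.2]
grip_width: 0.0
```

View pics/s8.png

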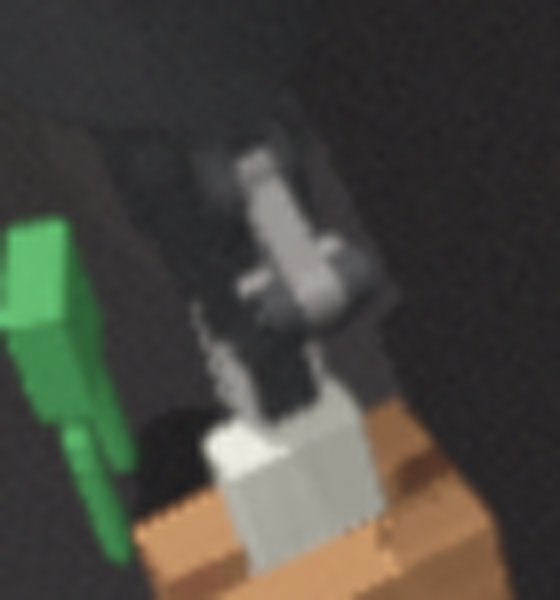

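The jaws shut on nothing (width 0.0). In the crop the tips sit above the head's top, so the fingertips appear to be about 33 mm higher than the reported TCP suggests. I'll reopen, go lower in checked steps, and watch the force and the picture.

```bash
python3 -m handwheel '[0,0,0,0,0,0,110, 0,0,0,0,0,0,110, 0,0,0,0,0,0,110, 0,0,1,0,0,0,110, 0,0,0,0,0,0,110]' 40
python3 -m handwheel '[0,0,0.5,0,0,0,110, 0,0,0,0,0,0,110,0,0,0,0,0,0,110]' 40
python3 - <<'E'
from h import *
from rig import optics,arm
S=optics.camera('scene'); save(S,'pics/s9.png',(135,165,205,240),8)
print(arm.get_obs()['tcp_pos'],arm.get_obs()['wrist_force'],arm.get_obs()['joint_pos'])
for z in (58,75,85,95,105): print(z,(proj(S,[(550+24+8,-136,z),(550+24,-136,z)])-[135,165]+.5).round(1).tolist())
E
```

```text
clock: 6.9
tcp_pos: [549.4, -137.0, 61.6]
ee_rot: [0.679, 0.734, -0.0, -0.001]
wrist_force: [-0.3, -0.2, -0.6]
grip_width: 48.9
clock: 7.28
tcp_pos: [550.2, -137.0, 57.6]
ee_rot: [0.679, 0.734, 0.0, -0.0]
wrist_force: [-0.1, 0.8, -0.6]
grip_width: 48.8
[ 550.20234899 -137.04026364   57.69917859] [-0.19492096 -0.76591445 -0.35375061] [ 0.42553425  0.59270503 -0.40349882  1.87562554  0.33164962  0.7390403
 -0.08691453]
58 [[46.8, 78.3], [45.2, 75.7]]
75 [[45.3, 73.2], [43.7, 70.6]]
85 [[44.4, 70.2], [42.8, 67.5]]
95 [[43.5, 67.0], [41.8, 64.3]]
105 [[42.5, 63.8], [40.9, 61.1]]
```

View pics/s9.png

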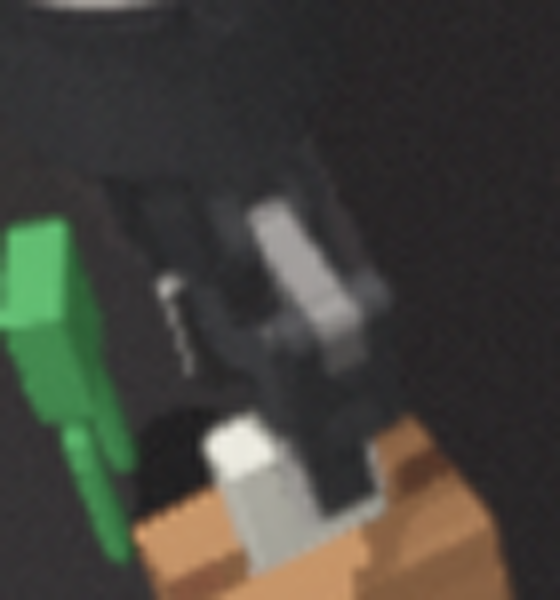

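```bash
python3 -m handwheel '[0,0,0.8,0,0,0,110, 0,0,0,0,0,0,110, 0,0,0.8,0,0,0,110, 0,0,0,0,0,0,110, 0,0,0,0,0,0,110]' 40
python3 -m handwheel '[0,0,0,0,0,0,200, 0,0,0,0,0,0,200, 0,0,0,0,0,0,220, 0,0,0,0,0,0,220, 0,0,0,0,0,0,220]' 40
python3 - <<'E'
from h import *
from rig import optics,arm
S=optics.camera('scene'); save(S,'pics/s10.png',(135,165,205,240),8)
E
```

```text
clock: 7.95
tcp_pos: [550.1, -137.0, 41.5]
ee_rot: [0.679, 0.734, -0.0, -0.0]
wrist_force: [0.2, -0.1, 0.4]
grip_width: 48.8
clock: 8.57
tcp_pos: [550.3, -137.1, 41.8]
ee_rot: [0.679, 0.734, 0.0, 0.0]
wrist_force: [-0.3, -0.3, 4.9]
grip_width: 15.4
```

View pics/s10.png

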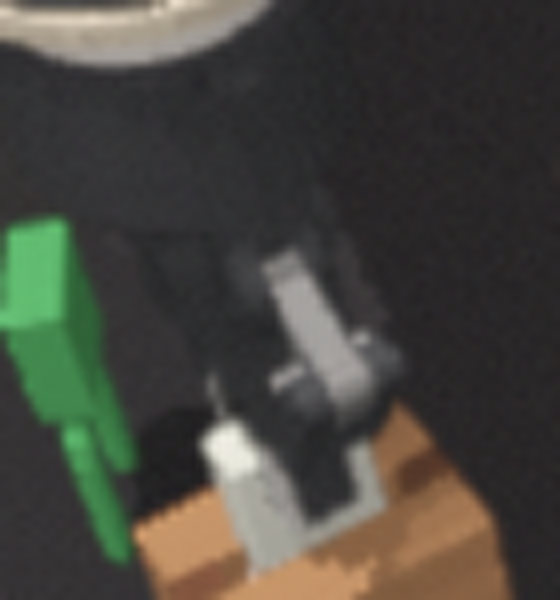

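```bash
python3 -m handwheel '[0,0,0,0,0,0,240, 0,0,-1,0,0,0,240, 0,0,-2,0,0,0,240, 0,0,-2,0,0,0,240, 0,0,-3,0,0,0,240]' 70
python3 -m handwheel '[0,0,-3,0,0,0,240, 0,0,0,0,0,0,240, 0,0,0,0,0,0,240, 0,0,0,0,0,0,240]' 70
python3 - <<'E'
from h import *
from rig import optics,arm
S=optics.camera('scene'); save(S,'pics/s11.png',(115,110,215,240),5)
plan((523.4,155.5,150),-13.7,6)
E
```

```text
clock: 9.25
tcp_pos: [549.4, -137.0, 122.0]
ee_rot: [0.679, 0.734, -0.0, -0.001]
wrist_force: [0.2, -1.0, -0.9]
grip_width: 14.9
clock: 9.75
tcp_pos: [549.3, -137.0, 150.5]
ee_rot: [0.679, 0.734, -0.001, -0.001]
wrist_force: [0.0, 0.0, -1.4]
grip_width: 15.1
pos [ 549.4 -137.   150.6] jaw 4.42 tilt 0.11 rotvec [-0.11 -0.02 18.12]
[ 4.89 -0.06  0.01] [-0.02 -0.    3.02]
[ 4.88 -0.31  0.01] [-0.02 -0.    3.02]
[ 4.86 -0.57  0.01] [-0.02 -0.    3.02]
[ 4.82 -0.83  0.01] [-0.02 -0.    3.02]
[ 4.77 -1.08  0.01] [-0.02 -0.    3.02]
[ 4.71 -1.33  0.01] [-0.02 -0.    3.02]
```

View pics/s11.png

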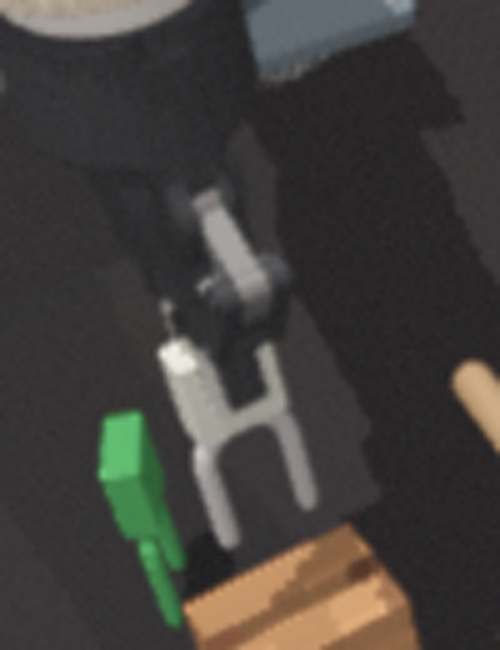

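```bash
python3 - <<'E'
from h import *
import pickle
T,S=pickle.load(open("p.pkl","rb"))
for z in (100,115,120):
  a=[onz(S,((u+.5)/5-.5+115,(v+.5)/5-.5+110),z) for u,v in ((231,545),(309,503))]
  print(z,np.round(a,1).tolist(),np.mean(a,0)[:2].round(1),np.linalg.norm(a[1]-a[0]))
h=np.array([549.5,-137.3,193.8])
print((proj(S,[h+[8,-18,20],h+[8,-18,-20],h+[0,-17,-79],h+[0,17,-79]])-[115,110]+.5)*5)
E
```

```text
100 [[537.1, -152.4, 100.0], [533.0, -117.3, 100.0]] [ 535.  -134.8] 35.42145997450639
115 [[550.9, -154.5, 115.0], [546.9, -120.2, 115.0]] [ 548.9 -137.3] 34.53015363595321
120 [[555.5, -155.2, 120.0], [551.5, -121.2, 120.0]] [ 553.5 -138.2] 34.23305152310219
[[174.71897002 375.64185932]
 [201.04267071 453.73365044]
 [230.69031249 543.28230858]
 [312.03178937 508.13843581]]
```

```bash
python3 -m handwheel '[4.9,-0.05,0,0,0,3,240, 4.9,-0.3,0,0,0,3,240, 4.85,-0.55,0,0,0,3,240, 4.8,-0.85,0,0,0,3,240, 4.75,-1.1,0,0,0,3,240]' 70
python3 - <<'E'
from h import *
import pickle
T,S=pickle.load(open("p.pkl","rb"))
f=T["frame"].astype(float)
print(onz(S,(255+161.5/7-.5,135+296.5/7-.5),50))
b=f[:,:,2]
print(b[243:258,228:254].astype(int))
print("cam",(-cv2.Rodrigues(T["rvec"])[0].T@T["tvec"]))
E
```

```text
clock: 10.42
tcp_pos: [527.6, 107.8, 151.0]
ee_rot: [0.77, 0.638, -0.0, -0.0]
wrist_force: [1.3, 0.1, -1.2]
grip_width: 14.8
[517.1896545  138.94811382  50.        ]
[[243 244 245 244 244 244 244 237 208 165 160 180 201 216 219 212 195 176
  174 213 237 245 245 245 245 246]
 [244 245 245 244 243 242 239 226 191 161 166 186 206 218 219 208 190 175
  186 221 239 245 245 245 245 246]
 [244 245 244 242 236 229 219 195 168 158 172 193 210 219 217 204 185 176
  203 231 242 245 245 245 246 246]
 [244 245 244 237 220 190 169 156 149 157 177 199 214 220 215 199 179 175
  212 237 244 245 245 245 246 246]
 [244 245 242 230 196 155 135 134 140 160 184 204 218 220 211 194 174 174
  215 238 244 245 245 245 246 246]
 [245 245 242 229 192 148 130 131 144 167 190 208 219 219 207 188 172 181
  215 234 241 244 245 245 246 246]
 [245 245 243 235 206 160 137 133 149 175 197 212 219 217 202 182 168 182
  197 210 222 236 243 246 246 246]
 [245 244 244 241 226 190 158 143 157 182 202 216 219 213 196 176 164 168
  163 157 172 213 238 245 246 247]
 [245 244 244 243 236 212 172 155 166 188 207 218 219 209 191 174 168 164
  146 131 141 186 232 245 246 246]
 [245 244 244 244 239 215 173 160 174 194 211 220 218 205 185 171 180 181
  161 140 144 188 233 245 246 246]
 [244 244 244 244 239 215 170 162 181 200 215 220 216 200 180 172 195 209
  192 168 174 213 238 246 246 246]
 [244 244 244 244 237 209 168 165 186 205 218 220 211 194 175 175 212 229
  226 218 222 235 243 246 246 246]
 [244 244 244 242 228 193 163 171 191 209 220 220 207 188 172 188 226 240
  242 240 241 244 246 246 246 246]
 [244 245 244 240 218 172 160 177 197 214 220 218 202 182 173 204 234 244
  245 245 245 246 247 246 246 246]
 [244 244 244 240 214 167 162 183 203 217 221 214 197 177 176 216 239 245
  246 246 246 246 247 246 246 246]]
cam [ 536.43092293   78.07024784 1361.36385095]
```

```bash
python3 - <<'E'
from h import *
import pickle
T,S=pickle.load(open("p.pkl","rb"))
f=T["frame"].astype(float)
L=onz(T,(234.3,248.0),50);R=onz(T,(246.9,251.25),50); m=(L+R)/2;d=L-R
print(L,R,m,np.linalg.norm(d),np.degrees(np.arctan2(d[1],d[0]))-90)
# bar axis: intensity centroid per row along rows in the plate-section; find edges left/right half between dark edge
pts=[]
g=f.mean(2)
for v in list(range(212,247))+list(range(256,272)):
    u0=onz(T,(0,0),0) if 0 else 0
    # predicted centre
    c=262.5-(v-205)*(0.2593)
    c=253+(204-v)*0.2648
    us=np.arange(c-9,c+9,.25); row=cv2.remap(f[:,:,2].astype(np.float32),us.astype(np.float32)[None],np.full((1,len(us)),v,np.float32),cv2.INTER_LINEAR)[0]
    # bar centre = weighted highlight? use darkest minima left and right of centre
    i=len(us)//2; l=us[:i][np.argmin(row[:i])]; r=us[i:][np.argmin(row[i:])]
    pts.append(((l+r)/2,v,r-l))
pts=np.array(pts)
ok=np.abs(pts[:,2]-np.median(pts[:,2]))<2; print(np.median(pts[:,2]),ok.sum())
k=np.polyfit(pts[ok,1],pts[ok,0],1); print(k)
a=onz(T,(np.polyval(k,212),212),74);b=onz(T,(np.polyval(k,270),270),74); e=a-b; print(a,b,np.degrees(np.arctan2(e[1],e[0])))
n=np.array([-e[1],e[0]])/np.hypot(*e[:2]); print("hole mid off bar axis (y mount)",(m-b)[:2]@n)
E
python3 -c "
from h import *
from rig import optics
S=optics.camera('scene'); save(S,'pics/s12.png',(230,80,350,230),4)
plan((521.5,155.5,150),-13.7,1)"
```

```text
[526.71173541 171.12297821  50.        ] [519.5732555  140.09047764  50.        ] [523.14249545 155.60672793  50.        ] 31.842958203578483 -12.954526439519853
8.0 37
[-2.85874720e-01  3.11118452e+02]
[614.47048647 133.00053618  74.        ] [474.35848195 168.67969368  74.        ] -14.286581155925557
hole mid off bar axis (y mount) -0.6301338806843606
pos [526.5 116.6 151.5] jaw -10.37 tilt 0.3 rotvec [-0.09 -0.29  3.33]
[ 3.73 -1.19  0.17] [-0.09 -0.29  3.33]
```

View pics/s12.png

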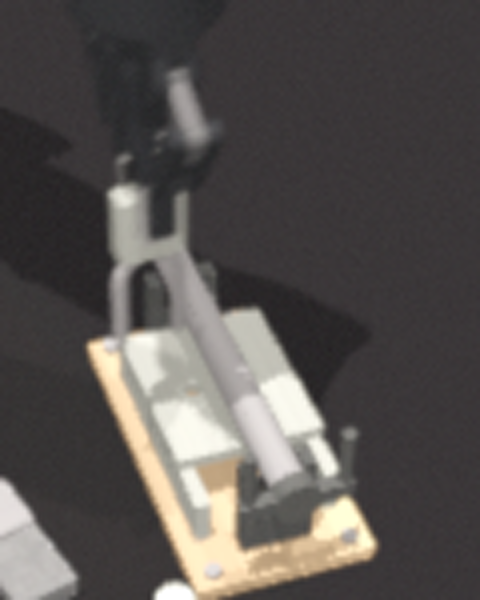

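```bash
python3 -m handwheel '[1.9,-0.55,0,0,0,1.7,240, 1.9,-0.6,0,0,0,1.7,240, 0,0,0,0,0,0,240, 0,0,0,0,0,0,240]' 70
python3 -m handwheel '[0,0,0,0,0,0,240]' 
python3 -c "
from h import *
plan((522.2,155.5,110),-13.8,1)"
```

```text
clock: 10.98
tcp_pos: [524.4, 144.8, 151.2]
ee_rot: [0.788, 0.616, -0.001, 0.0]
wrist_force: [-0.1, 0.1, -1.4]
grip_width: 14.6
clock: 11.1
tcp_pos: [524.6, 144.6, 151.4]
ee_rot: [0.788, 0.615, -0.0, 0.0]
wrist_force: [0.1, 0.5, -1.4]
grip_width: 14.5
pos [524.6 144.6 151.4] jaw -14.05 tilt 0.04 rotvec [-0.01  0.04 -0.25]
[ 1.   -0.49  4.14] [-0.01  0.04 -0.25]
```

```bash
python3 -m handwheel '[1.0,-0.49,1.2,0,0,-0.25,240, 0,0,1.2,0,0,0,240, 0,0,0,0,0,0,240, 0,0,0,0,0,0,240, 0,0,0,0,0,0,240]' 70
python3 - <<'E'
from h import *
from rig import optics
plan((522.2,155.5,110),-13.8,1)
S=optics.camera('scene'); save(S,'pics/s13.png',(245,90,345,210),6)
T=optics.camera('top'); save(T,'pics/t13.png',(200,190,290,300),6)
E
```

```text
clock: 11.72
tcp_pos: [522.4, 156.7, 127.9]
ee_rot: [0.787, 0.617, 0.0, 0.0]
wrist_force: [0.8, 0.1, -1.0]
grip_width: 14.7
pos [522.4 156.7 127.9] jaw -13.75 tilt 0.03 rotvec [ 0.03 -0.01  0.05]
[-0.13  0.01  1.79] [ 0.03 -0.01  0.05]
```

View pics/s13.png

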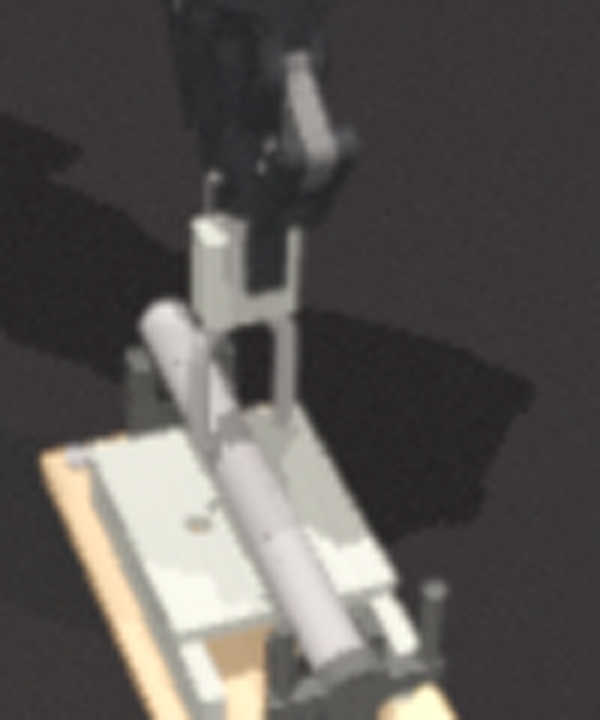

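View pics/t13.png

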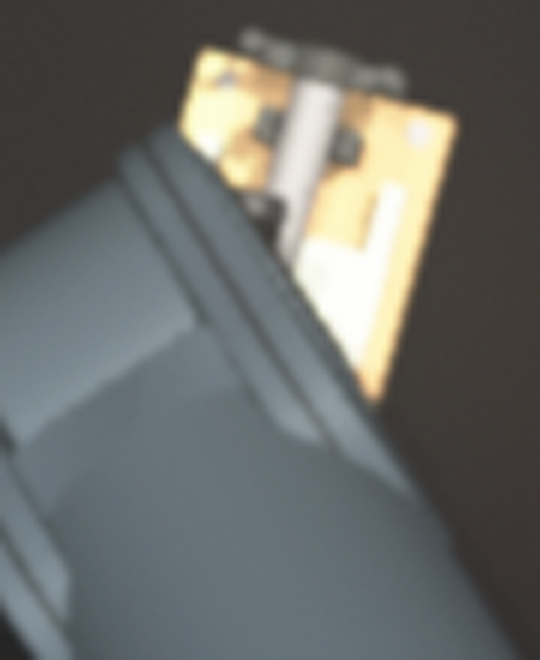

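```bash
python3 - <<'E'
from h import *
import pickle
T,S=pickle.load(open("p.pkl","rb"))
c=lambda u,v:((u+.5)/6-.5+245,(v+.5)/6-.5+90)
for z in (90,92.2,94):
  a=onz(S,c(209,452),z);b=onz(S,c(284,438),z); print(z,a,b,(a+b)/2,np.linalg.norm(a-b))
print(onz(S,c(199,523),50))
M=np.array([522.4,156.7]);u=np.array([np.sin(np.radians(13.8)),np.cos(np.radians(13.8))])
print([(proj(S,[*(M+s*17*u),92.2])[0]-[245,90]+.5)*6 for s in(-1,1)])
E
```

```text
90 [521.10578249 141.17812778  90.        ] [529.94811696 170.19105592  90.        ] [525.52694973 155.68459185  90.        ] 30.330461227138375
92.2 [523.15456799 139.81614494  92.2       ] [531.96480772 168.72376576  92.2       ] [527.55968786 154.26995535  92.2       ] 30.220371700862717
94 [524.83084704 138.70179534  94.        ] [533.61482743 167.52325563  94.        ] [529.22283723 153.11252548  94.        ] 30.13029845209163
[517.10773567 139.51100229  50.        ]
[array([203.50917452, 445.0840519 ]), array([286.04584386, 426.39158264])]
```

```bash
python3 -m handwheel '[-0.13,0,0.3,0,0,0,240, 0,0,0.3,0,0,0,240, 0,0,0,0,0,0,240]' 70
python3 -m handwheel '[0,0,0.2,0,0,0,240, 0,0,0.2,0,0,0,240, 0,0,0,0,0,0,240]' 70
python3 -m handwheel '[0,0,0.2,0,0,0,240, 0,0,0.2,0,0,0,240, 0,0,0,0,0,0,240]' 70
```

```text
clock: 12.2
tcp_pos: [521.6, 155.4, 121.3]
ee_rot: [0.787, 0.617, -0.0, -0.0]
wrist_force: [0.3, -0.3, -1.1]
grip_width: 14.3
clock: 12.58
tcp_pos: [521.7, 155.5, 117.4]
ee_rot: [0.787, 0.617, -0.0, -0.0]
wrist_force: [-0.0, 0.1, -1.7]
grip_width: 14.7
clock: 12.95
tcp_pos: [521.7, 155.5, 113.4]
ee_rot: [0.787, 0.618, -0.0, -0.0]
wrist_force: [0.4, -0.0, -1.1]
grip_width: 14.6
```

Tips are beside the bar with no contact. I'll go on down to about 4 mm above the plate.

```bash
python3 -m handwheel '[0.05,0.05,0.5,0,0,0,240, 0,0,0.5,0,0,0,240, 0,0,0,0,0,0,240, 0,0,0,0,0,0,240]' 70
python3 -m handwheel '[0,0,0.5,0,0,0,240, 0,0,0.5,0,0,0,240, 0,0,0,0,0,0,240, 0,0,0,0,0,0,240]' 70
python3 - <<'E'
from h import *
from rig import optics
plan((522.2,155.5,110),-13.8,1)
S=optics.camera('scene'); save(S,'pics/s14.png',(255,120,325,200),8)
E
```

```text
clock: 13.45
tcp_pos: [522.4, 155.9, 103.6]
ee_rot: [0.787, 0.618, -0.0, -0.0]
wrist_force: [0.2, -0.4, -0.9]
grip_width: 14.5
clock: 13.95
tcp_pos: [522.4, 155.9, 93.6]
ee_rot: [0.787, 0.618, -0.0, -0.0]
wrist_force: [0.7, 0.0, -1.9]
grip_width: 14.7
pos [522.4 155.9  93.6] jaw -13.73 tilt 0.0 rotvec [-0.    0.    0.07]
[-0.04 -0.01 -1.64] [-0.    0.    0.07]
```

View pics/s14.png

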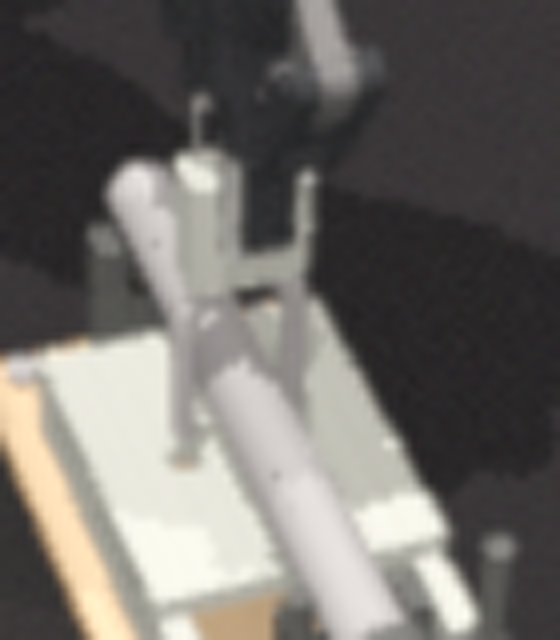

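```bash
python3 -m handwheel '[0,0,0.2,0,0,0,240, 0,0,0.2,0,0,0,240, 0,0,0,0,0,0,240]' 70
python3 -m handwheel '[0,0,0.1,0,0,0,240, 0,0,0.1,0,0,0,240, 0,0,0,0,0,0,240]' 70
python3 -m handwheel '[0,0,0.1,0,0,0,240, 0,0,0.1,0,0,0,240, 0,0,0,0,0,0,240]' 70
```

```text
clock: 14.38
tcp_pos: [522.3, 155.8, 89.4]
ee_rot: [0.787, 0.617, -0.0, -0.0]
wrist_force: [-0.3, -1.2, -0.8]
grip_width: 14.6
clock: 14.75
tcp_pos: [522.4, 155.9, 87.5]
ee_rot: [0.787, 0.617, -0.0, -0.0]
wrist_force: [-0.7, 0.4, -0.7]
grip_width: 14.7
clock: 15.12
tcp_pos: [522.4, 155.9, 85.5]
ee_rot: [0.787, 0.618, -0.0, -0.0]
wrist_force: [0.2, 0.6, -1.2]
grip_width: 14.5
```

```bash
python3 -m handwheel '[0,0,0.1,0,0,0,240, 0,0,0,0,0,0,240]' 70
python3 -m handwheel '[0,0,0.1,0,0,0,240, 0,0,0,0,0,0,240]' 70
python3 -m handwheel '[0,0,0.1,0,0,0,240, 0,0,0,0,0,0,240]' 70
```

```text
clock: 15.38
tcp_pos: [522.4, 155.9, 84.5]
ee_rot: [0.787, 0.617, -0.0, -0.0]
wrist_force: [-0.6, 0.9, -0.7]
grip_width: 15.0
clock: 15.62
tcp_pos: [522.4, 155.9, 83.5]
ee_rot: [0.787, 0.618, -0.0, -0.0]
wrist_force: [-0.1, 1.0, -1.4]
grip_width: 15.1
clock: 15.88
tcp_pos: [522.4, 155.9, 82.5]
ee_rot: [0.787, 0.618, -0.0, -0.0]
wrist_force: [-0.1, 0.8, -1.5]
grip_width: 14.7
```

```bash
for i in 1 ; do python3 -m handwheel '[0,0,0.1,0,0,0,240, 0,0,0,0,0,0,240]' 70; done
python3 -m handwheel '[0,0,0.1,0,0,0,240, 0,0,0,0,0,0,240]' 70
python3 -m handwheel '[0,0,0.1,0,0,0,240, 0,0,0,0,0,0,240]' 70
python3 - <<'E'
from h import *
from rig import optics
S=optics.camera('scene'); save(S,'pics/s15.png',(255,120,325,200),8)
E
```

```text
clock: 16.12
tcp_pos: [522.4, 155.9, 81.5]
ee_rot: [0.787, 0.617, -0.0, -0.0]
wrist_force: [-0.5, 0.1, -0.7]
grip_width: 14.8
clock: 16.38
tcp_pos: [522.4, 155.9, 80.5]
ee_rot: [0.787, 0.618, -0.0, -0.0]
wrist_force: [-0.6, -0.1, -1.1]
grip_width: 14.9
clock: 16.62
tcp_pos: [522.4, 155.9, 79.5]
ee_rot: [0.787, 0.617, -0.0, -0.0]
wrist_force: [-0.7, 0.4, -1.3]
grip_width: 14.5
```

View pics/s15.png

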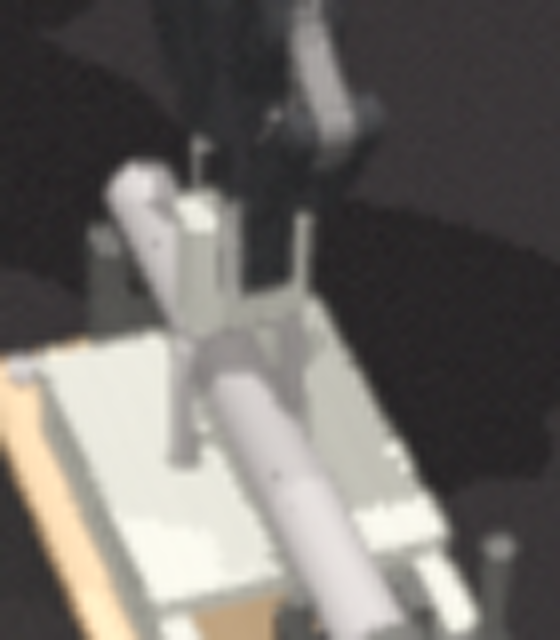

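The leg now goes into the plate at crop (183,462) with no dark hole left beside it, and no force has built up. I'll continue down.

```bash
python3 -m handwheel '[0,0,0.2,0,0,0,240, 0,0,0.2,0,0,0,240, 0,0,0,0,0,0,240]' 70
python3 -m handwheel '[0,0,0.2,0,0,0,240, 0,0,0.2,0,0,0,240, 0,0,0,0,0,0,240]' 70
python3 -m handwheel '[0,0,0.2,0,0,0,240, 0,0,0.1,0,0,0,240, 0,0,0,0,0,0,240]' 70
```

```text
clock: 17.05
tcp_pos: [522.3, 155.8, 75.4]
ee_rot: [0.787, 0.617, -0.0, -0.0]
wrist_force: [-0.1, -0.6, -1.9]
grip_width: 14.7
clock: 17.42
tcp_pos: [522.3, 155.8, 71.4]
ee_rot: [0.787, 0.618, -0.0, -0.0]
wrist_force: [-0.6, 0.2, -0.6]
grip_width: 14.6
clock: 17.8
tcp_pos: [522.4, 155.9, 68.5]
ee_rot: [0.787, 0.618, -0.0, -0.0]
wrist_force: [-0.0, 1.0, -1.2]
grip_width: 15.1
```

```bash
python3 -m handwheel '[0,0,0.1,0,0,0,240, 0,0,0,0,0,0,240]' 70
python3 -m handwheel '[0,0,0.1,0,0,0,240, 0,0,0,0,0,0,240]' 70
python3 -m handwheel '[0,0,0.1,0,0,0,240, 0,0,0,0,0,0,240]' 70
```

```text
clock: 18.05
tcp_pos: [522.4, 155.9, 67.5]
ee_rot: [0.787, 0.618, -0.0, -0.0]
wrist_force: [0.5, -0.3, -0.9]
grip_width: 14.6
clock: 18.3
tcp_pos: [522.4, 155.9, 66.6]
ee_rot: [0.787, 0.617, -0.0, -0.0]
wrist_force: [-0.3, -0.4, -1.3]
grip_width: 14.8
clock: 18.55
tcp_pos: [522.5, 155.9, 65.8]
ee_rot: [0.787, 0.618, 0.0, 0.0]
wrist_force: [-1.1, -0.7, 2.6]
grip_width: 14.7
```

Contact with the bar came at TCP z 65.8, where I predicted 65.7. Now I'll press in small steps.

```bash
python3 -m handwheel '[0,0,0.1,0,0,0,240, 0,0,0,0,0,0,240]' 70
python3 -m handwheel '[0,0,0.1,0,0,0,240, 0,0,0,0,0,0,240]' 70
python3 -m handwheel '[0,0,0.1,0,0,0,240, 0,0,0,0,0,0,240]' 70
```

```text
clock: 18.8
tcp_pos: [522.5, 155.9, 64.8]
ee_rot: [0.787, 0.617, 0.0, 0.0]
wrist_force: [-0.6, 0.1, 4.6]
grip_width: 14.8
clock: 19.05
tcp_pos: [522.5, 155.9, 63.7]
ee_rot: [0.787, 0.617, 0.0, 0.0]
wrist_force: [-0.9, -0.0, 4.3]
grip_width: 14.8
clock: 19.3
tcp_pos: [522.5, 155.9, 62.6]
ee_rot: [0.787, 0.617, 0.0, 0.0]
wrist_force: [-1.3, -0.6, 4.0]
grip_width: 14.6
```

```bash
python3 -m handwheel '[0,0,0.1,0,0,0,240, 0,0,0,0,0,0,240]' 70
python3 -m handwheel '[0,0,0.05,0,0,0,240, 0,0,0,0,0,0,240]' 70
python3 -m handwheel '[0,0,0.05,0,0,0,240, 0,0,0,0,0,0,240]' 70
python3 - <<'E'
from h import *
from rig import optics
S=optics.camera('scene'); save(S,'pics/s16.png',(255,120,325,200),8)
E
```

```text
clock: 19.55
tcp_pos: [522.5, 155.9, 61.6]
ee_rot: [0.787, 0.617, 0.0, -0.0]
wrist_force: [-1.6, 0.6, 3.8]
grip_width: 14.6
clock: 19.8
tcp_pos: [522.5, 156.0, 61.1]
ee_rot: [0.787, 0.617, 0.0, -0.0]
wrist_force: [-0.7, -0.1, 3.8]
grip_width: 15.0
clock: 20.05
tcp_pos: [522.6, 155.9, 60.9]
ee_rot: [0.787, 0.617, 0.0, 0.0]
wrist_force: [-1.0, -0.4, 7.5]
grip_width: 15.0
```

View pics/s16.png

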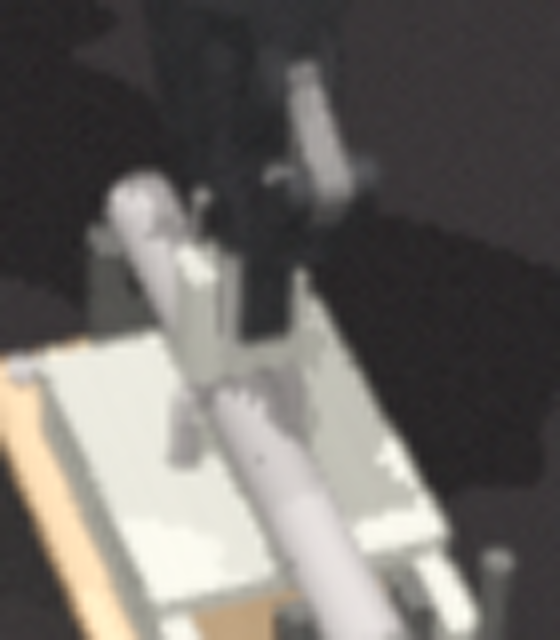

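```bash
python3 -m handwheel '[0,0,0.05,0,0,0,240, 0,0,0,0,0,0,240]' 70
python3 -m handwheel '[0,0,0.04,0,0,0,240, 0,0,0,0,0,0,240]' 70
```

```text
clock: 20.35
tcp_pos: [522.6, 155.9, 60.7]
ee_rot: [0.787, 0.617, 0.0, 0.0]
wrist_force: [-2.7, 0.1, 11.8]
grip_width: 14.7
clock: 20.6
tcp_pos: [522.6, 156.0, 60.7]
ee_rot: [0.787, 0.617, 0.0, 0.0]
wrist_force: [-3.8, -0.7, 17.1]
grip_width: 14.8
```

Home: the force rises to 17 N while the TCP stays at 60.7, as predicted. Next I'll relieve the press, open and retreat.

```bash
python3 -m handwheel '[0,0,-0.08,0,0,0,240, 0,0,0,0,0,0,240]' 40
python3 -m handwheel '[0,0,0,0,0,0,200, 0,0,0,0,0,0,170, 0,0,0,0,0,0,140, 0,0,0,0,0,0,110, 0,0,0,0,0,0,110]' 20
python3 - <<'E'
from h import *
from rig import optics
S=optics.camera('scene'); save(S,'pics/s17.png',(255,120,325,200),8)
E
```

```text
clock: 20.85
tcp_pos: [522.6, 156.0, 60.8]
ee_rot: [0.787, 0.617, 0.0, 0.0]
wrist_force: [-1.7, -0.7, 8.3]
grip_width: 14.8
clock: 21.48
tcp_pos: [522.4, 155.9, 60.5]
ee_rot: [0.787, 0.617, -0.0, -0.0]
wrist_force: [0.2, -0.2, -0.3]
grip_width: 48.5
```

View pics/s17.png

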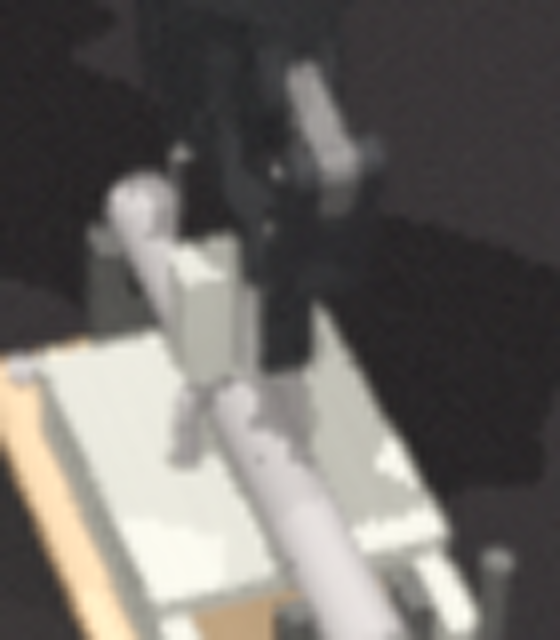

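Released and free of contact. Now straight up.

```bash
python3 -m handwheel '[0,0,-1,0,0,0,110, 0,0,-2,0,0,0,110, 0,0,-3,0,0,0,110, 0,0,-4,0,0,0,110, 0,0,-4,0,0,0,110]'
python3 -m handwheel '[-6,0,0,0,0,0,110, -6,0,0,0,0,0,110, -6,0,0,0,0,0,110, 0,0,0,0,0,0,110, 0,0,0,0,0,0,110]'
python3 - <<'E'
from h import *
from rig import optics
S=optics.camera('scene'); save(S,'pics/s18.png',(245,110,345,220),7)
T=optics.camera('top'); save(T,'pics/t18.png',(200,190,290,300),6)
E
```

```text
clock: 22.15
tcp_pos: [522.2, 155.9, 202.5]
ee_rot: [0.787, 0.618, 0.0, -0.0]
wrist_force: [0.9, -0.4, -0.7]
grip_width: 48.5
clock: 22.78
tcp_pos: [480.0, -18.5, 201.2]
ee_rot: [0.787, 0.617, 0.001, 0.0]
wrist_force: [0.2, 0.1, 0.4]
grip_width: 48.5
```

View pics/s18.png

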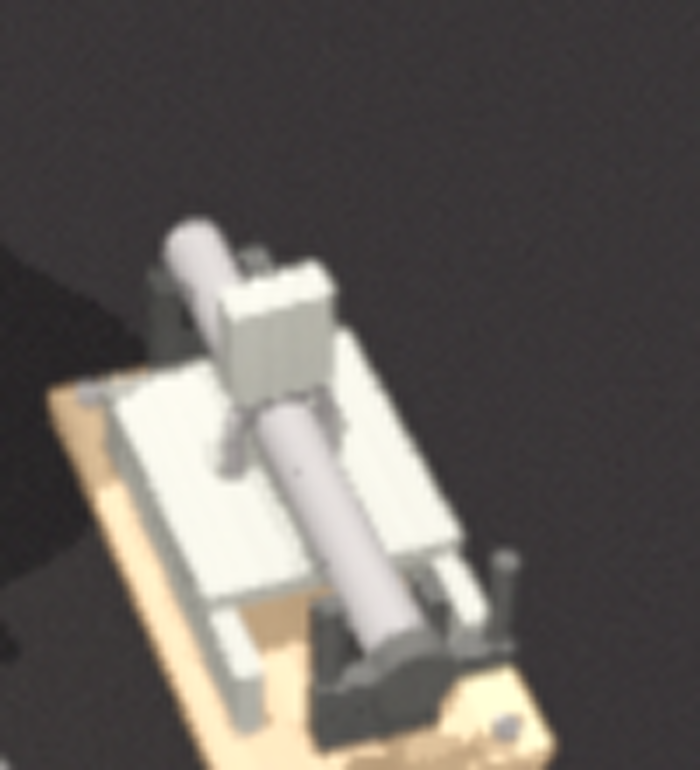

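View pics/t18.png

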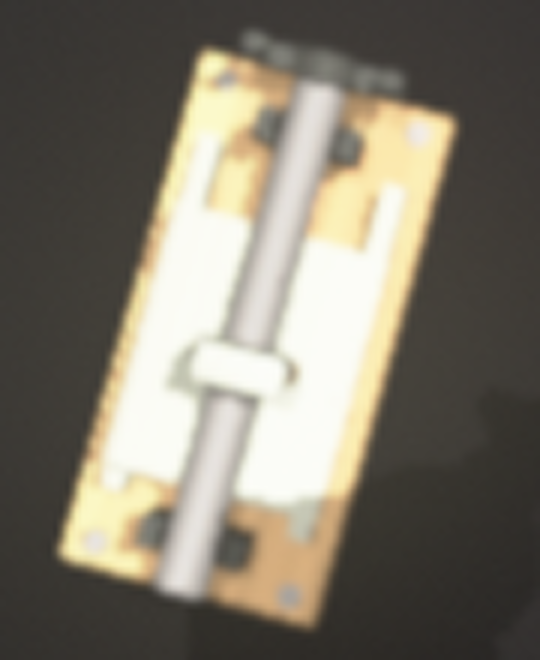

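The U-bolt sits upright across the bar, head at top-crop (238,367), both legs in the plate, and the arm is well clear. Handing in.

```bash
python3 -c "
from rig import arm
o=arm.get_obs();print(o['clock'],o['wrist_force'],abs(o['qd']).max()); print(arm.sign_off())"
```

```text
22.875 [-0.04502519  0.28008297  0.06133827] 0.010774891539143705
the job is handed in; nothing more can be done
None
```

I took the silver U-bolt out of its rest, passed both legs through the plate's holes and pressed the bar home. I then let go, moved the arm clear and handed the job in at 22.9 s; no verdict is reported.

**Last checks:**
- **Pressing home:** the U-bolt touched the bar at a TCP height of 65.8 mm. It stopped at 60.7 mm, a travel of about 5 mm that matches what I predicted. The wrist force went no higher than about 17 N.
- **Final pictures:** the U-bolt stands upright across the bar with its legs in the plate, and the arm is well clear. I did not measure its final tilt or position numerically.
- **Bystanders:** I did not check them individually at the end. No unexpected force showed up along the way.

**What disagreed:**
- **Fingertip height:** the fingertips were about 33 mm higher than the reported TCP height, so the first grip closed on nothing. I found the real height from the pictures, and the contact heights later agreed with it.
- **Bar force:** while the bar was moving I read about 5 to 6 N (corrected for the U-bolt's weight), less than the 9 N stated. I judged it home from the travel and the hard stop.

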